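# Lock the kitchen roll spindle with its linchpin

## Robot

A 6-joint arm with a two-finger parallel gripper is mounted at the origin on a cart in front of the work surface, level with it; the furniture and walls round the work are solid. World frame = base frame: x ahead of the robot, y to its left, z up, the work surface at z = 0. Lengths are in mm, angles in rad, forces in N, time in s.
With the tool pointing down it reaches from about 300 to 775 mm from the base axis. Payload 14.6 kg.
Tool frame: the origin (TCP) lies on the centre line of the jaws, within the pads' length; the fingertips stand 19 mm ahead of it and the grasp point (between the pads) is the TCP (bot.tip_reach is the distance from the TCP to the fingertips, in mm); z points along the fingers, y is the line along which they close (so a half turn about z gives the same grasp; the last joint's range is limited). The gripper opens to 85 mm and grips with 20 to 120 N. Pads are 22 mm wide; open, the fingers measure 114 mm over their backs; the gripper's body (76 mm by 85 mm) begins 54 mm behind the grasp point. The pads swing forward as they close: fully open they stand 13 mm farther back than shut.
Start: joints at [-1.183, 0.3, 1.521, -0, 1.321, -0.067], TCP at [241.597, -494.085, 250.281] pointing down, gripper open.
Joint ranges: [-3.03, 3.03], [-0.79, 2.21], [0.23, 2.52], [-1.04, 4.18], [0, 3.07], [-2.55, 2.55]. Speed limits (rad/s): [2.22, 2.22, 2.57, 3.14, 3.14, 3.14].

## Interface

Orientations are given as a unit quaternion [w, x, y, z].
In Python, from rig import bot gives the robot as it stands. Calls block until the motion is done:
- bot.move_to(position, orientation): joint-space move of the TCP to a pose.
- bot.servo_line(position, attitude=None, speed=150, until_force=None): straight line of the TCP; attitude=None keeps the orientation; speed is the mean speed in mm/s. With until_force (N) it stops when the force on the tool has changed by that much, and returns True; else False.
- bot.move_joints(angles): joint-space move.
- bot.move_gripper(opening, grip_force=None): finger opening in mm; grip_force is the grip in N (None keeps the last); returns when the fingers have stopped.
- bot.dwell(seconds).
- bot.ik(position, orientation): joint angles nearest the present ones, or None.
- bot.read_state(): the state.
- bot.read_camera(name): name is "scene" or "top" or "wrist"; returns a dict with "image" (480x640x3 uint8, blue, green, red), "depth" (480x640 float32, mm along the optical axis (not along the pixel's ray), 0 where there is no reading), "fovy" (degrees; the focal length in pixels is half the picture's height over the tangent of half this angle, whatever the lens; pixels are square), "cx", "cy" (the principal point, pixels), "eye" and "attitude" of the camera in the world; the wrist camera has in their place "mount" (4x4, takes a point from camera to tool coordinates, whose origin is the TCP and whose axes are the flange's). Camera axes: x right, y down, z forward; pixel columns grow to the right and rows downward; lengths in mm; the calibration is good to about 2 mm. A picture is of the moment at which its call begins: read the wrist's pose just before it.
A pose or a line that the arm cannot do raises bot.MotionError and nothing moves.
- bot.finish_job(): hands the job in; it is judged then, once.
The state is a dict: "clock": time; "joint_positions": joint angles; "qvel": joint speeds; "effort": joint torques, N m; "ee_pos": TCP position; "tool_rot": TCP orientation; "ft_force": force on the tool from outside, world axes, zero at the start; "moment": the same for the moment, N m; "grip_width": finger opening in mm; "grip_force": force on a finger pad.
Only numpy, scipy, OpenCV 4.12 (cv2) and the standard library are available. Lean on these libraries where they do the work, as an engineer would, in place of code of your own. Each camera call takes 0.05 s, during which the arm holds its last target. There are 200 camera calls.

## Task

Take the linchpin with the red tab out of its wooden parking block and, feeling gently for the hole, push it from above fully home through the cross hole in the free end of the kitchen roll holder's spindle, ring pivots square to the spindle. Then swing its brass ring over the top and down round the end of the spindle as far as it goes, so the pin is held. Use a light hand throughout, since some 10 N does everything and leaning hard on pin, ring or spindle bends them; leave the other things alone and let go at the end.

Things in the scene. Friction and masses are not known exactly. Their poses are not given: they have to be found in the camera images.
- holder: Wooden kitchen roll holder, fixed, with a white roll (diameter 134, 247 long) on a level steel spindle. Origin on the surface below the middle of the spindle's end play; z up; x along the spindle, outward past its free end. Roll from x = -95 inward, near upright at x = -75 to -90, 116 high. Spindle axis 90 above the surface; a dark collar, diameter 36, sits 30 to 44 inward of the hole.
- seat (a point): Point fixed to the holder at y = 0, z = 103, the height of the flat top of the spindle's square steel end (26 wide, 26 high; from 15 inward to 33 outward of the hole). Its vertical square through hole is 11.5, chamfered 1, sides along holder x and y. The spindle has end play: the hole's centre is anywhere within 13 either way of this point along x, NOT reported: find it by feel or sight.
- spindle_axis (a point): Point fixed to the holder, 13 below the seat point, on the spindle's axis. The spindle is stiff along itself and does not follow light pushes. In the hole, 18 below the flat top, a spring ball presses on the pin from one side: the tapered tip meets it first; pushing past takes a few newtons, up to about 10, then the shank drags until the collar sits on the flat top.
- pin: The linchpin, about 70 g, loose, starting upright in the block. Origin on its axis at the underside of its dark collar; z up. Collar 20 (x) by 26 (y) by 10 high. Goes into the spindle with its x along holder +x; seated, the origin is 103 above the surface. Below: square shank 10 x 10 to z = -26, then a round tip tapering to diameter 8.8 at z = -34.
- tab (a point): Centre of the top of the pin's red tab, at pin z = 43. The tab is 14 (pin x) by 18 (pin y), from pin z = 10 to 43. Grip it across y, with the finger ends at pin z = 20 or higher so that they clear the ring's legs.
- ring (a joint): Angle (rad) of the brass ring, a U of 5 mm wire, 46 wide over its legs, bar 60 from the pivot; pivot axis along pin y, at pin z = 5. 0: level to the pin's -x side; pi/2: straight up, clear of the tab; pi: level to +x; 4.04: stop, hanging down round the spindle's end. Starts at 0.6 to 0.8. A stiff pivot (0.06 N m, about 1 N at the bar) keeps it where it is left.
- ring_bar (a point): Middle of the ring's cross bar, on which turns a loose black roller, diameter 10, 30 long, along the pin's y. Pushed from the roll's side it climbs over the tab along its arc; past the far level it is pressed down from above. At its stop, 10 N of the hand pries the pin in its hole with 45 N: stop by feel.
- block: Dark wooden parking block, 64 x 64 x 45 high, fixed. Origin at the centre of its underside; a square hole of 13, 41 deep, from the top's centre, its sides along the block's x and y; the pin stands in it with its collar on the top and its x along the block's x.
- mug: White mug with red stripes, 82 x 115 x 100, loose bystander; origin at the centre of its underside.
- salt: Glass jar with a dark cap and grey contents, diameter 41, 105 high, loose bystander; origin at its underside.
- pepper: Glass jar with a dark cap and brown contents, diameter 44, 105 high, loose bystander; origin at its underside.
- jar: Jar with a green lid, 61 x 66 x 107, loose bystander; origin at its underside.

How it is judged:
By the outcome, as a careful person would: the job done as asked, in the order asked, and still so for the second after the job is handed in, with the robot touching nothing.
It also fails if it takes over 72 s, if anything falls off the work surface, if the arm or the gripper's body presses on something with over 40 N, if the wrist force passes 120 N, or if a joint passes its speed limit or range.

## Working session

There is one attempt and no reset: what is moved stays moved. The work goes in short steps, each a Python script; the robot and the scene stay as the last script left them, time stands still between calls to the robot, and variables do not carry over. Pictures are saved under pics/ and viewed, at most 10 in all, crops included, and the job is handed in when it is done.

```bash
ls; mkdir -p pics
cat > h.py <<'E'
import numpy as np, cv2
from rig import bot
from scipy.spatial.transform import Rotation as R
def rot(q): return R.from_quat([q[1],q[2],q[3],q[0]]).as_matrix()
def quat(M):
    q=R.from_matrix(M).as_quat(); return [q[3],q[0],q[1],q[2]]
def down(yaw): # tool z down, tool y axis along angle yaw (world)
    y=np.array([np.cos(yaw),np.sin(yaw),0]); z=np.array([0,0,-1.]); x=np.cross(y,z)
    return quat(np.c_[x,y,z])
def cam(name):
    s=bot.read_state(); c=bot.read_camera(name)
    f=240/np.tan(np.radians(c["fovy"])/2)
    if name=="wrist":
        T=np.eye(4); T[:3,:3]=rot(s["tool_rot"]); T[:3,3]=s["ee_pos"]; T=T@np.array(c["mount"])
    else:
        T=np.eye(4); A=np.array(c["attitude"]); T[:3,:3]=rot(A) if A.size==4 else A; T[:3,3]=c["eye"]
    c["T"]=T; c["f"]=f; return c
def ray(c,u,v):
    d=np.array([(u-c["cx"])/c["f"],(v-c["cy"])/c["f"],1.]); return c["T"][:3,3], c["T"][:3,:3]@d
def onz(c,u,v,z):
    o,d=ray(c,u,v); return o+d*(z-o[2])/d[2]
def pts(c):
    v,u=np.mgrid[:480,:640]; d=c["depth"]
    P=np.stack([(u-c["cx"])/c["f"]*d,(v-c["cy"])/c["f"]*d,d],-1)
    return P@c["T"][:3,:3].T+c["T"][:3,3]
def tri(c1,p1,c2,p2):
    o1,d1=ray(c1,*p1);o2,d2=ray(c2,*p2); s=np.linalg.lstsq(np.c_[d1,-d2],o2-o1,rcond=None)[0]
    a=o1+s[0]*d1;b=o2+s[1]*d2; return (a+b)/2,np.linalg.norm(a-b)
E
python3 - <<'E'
from h import *
import pickle
for n in ("scene","top"):
    c=cam(n); cv2.imwrite(f"pics/{n}0.png",c["image"]); pickle.dump(c,open(f"{n}0.pkl","wb")); print(n,c["T"].round(3).tolist(),c["f"],c["cx"],c["cy"],(c["depth"]>0).mean())
c=cam("wrist"); print(c["mount"],c["f"]); print(bot.read_state())
E
```

```text
pics
scene [[-0.673, -0.501, 0.544, 11.204], [-0.74, 0.46, -0.491, 733.855], [-0.004, -0.733, -0.68, 694.534], [0.0, 0.0, 0.0, 1.0]] 492.79257774063797 317.1928382054837 238.42847253833907 0.9960286458333333
top [[-0.0, -0.994, 0.113, 425.728], [-1.0, 0.0, -0.002, 278.405], [0.002, -0.113, -0.994, 942.416], [0.0, 0.0, 0.0, 1.0]] 521.3060286081052 318.7627609648872 244.37516227885536 0.9958561197916667
[[ 1.65230804e-04 -9.51178494e-01 -3.08641288e-01  7.98560182e+01]
 [ 9.99998891e-01 -2.99624206e-04  1.45873783e-03  7.03056076e-01]
 [-1.47999645e-03 -3.08641187e-01  9.51177390e-01 -1.23167220e+02]
 [ 0.00000000e+00  0.00000000e+00  0.00000000e+00  1.00000000e+00]] 364.5495720575468
{'clock': 0.15, 'joint_positions': array([-1.18258690e+00,  3.00355147e-01,  1.52142962e+00,  9.92606144e-06,
        1.32068794e+00, -6.66011090e-02]), 'qvel': array([ 0.00053749, -0.00107562, -0.00278015, -0.00072507, -0.00038697,
       -0.0007401 ]), 'effort': array([ 1.02773854e-03, -5.43670499e+01, -3.61887288e+01, -2.67771281e-05,
        3.17648482e-03, -5.11738654e-05]), 'ee_pos': array([ 241.55069992, -493.9463248 ,  249.84899081]), 'tool_rot': array([-4.35119394e-04,  9.74254840e-01,  2.25449136e-01, -6.57074897e-05]), 'ft_force': array([-0.38275414,  0.15980052, -0.07180069]), 'moment': array([ 0.01941674,  0.03621256, -0.02917995]), 'grip_force': 0.0, 'grip_width': 84.88984284810374}
```

View pics/scene0.png

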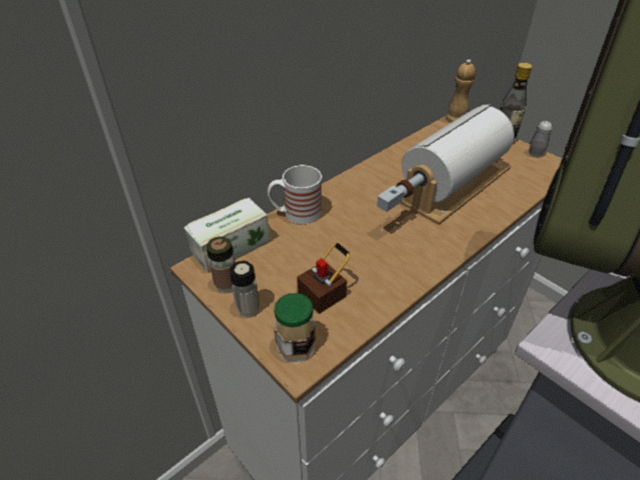

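View pics/top0.png

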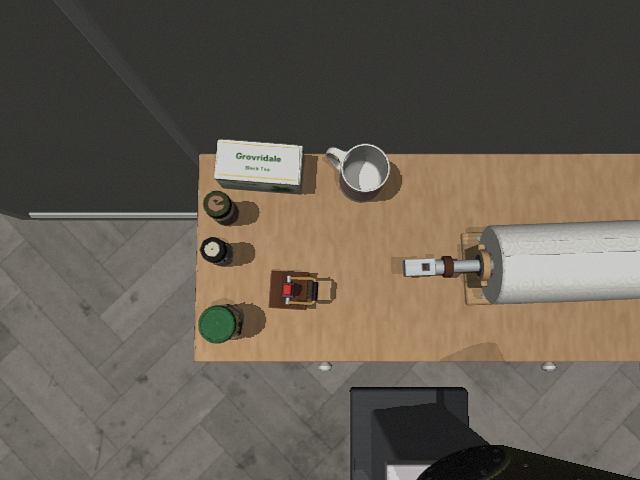

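The top view shows the red tab at about (289,288) on the block, the ring bar at (315,290) lying towards the roll, and the hole in the square end at about (426,267). The spindle points left (world +y). The scene view confirms the ring is half raised towards the roll.

Run:
```python
from h import *
import pickle
t=pickle.load(open("top0.pkl","rb")); s=pickle.load(open("scene0.pkl","rb"))
def red(c,box):
    h=cv2.cvtColor(c["image"],cv2.COLOR_BGR2HSV); m=(((h[...,0]<6)|(h[...,0]>174))&(h[...,1]>170)&(h[...,2]>120))
    z=np.zeros_like(m); u0,v0,u1,v1=box; z[v0:v1,u0:u1]=m[v0:v1,u0:u1]; v,u=np.nonzero(z); return u.mean(),v.mean(),len(u),z
for c,b in((t,(270,270,310,310)),(s,(305,250,345,290))):
    u,v,n,m=red(c,b); P=pts(c)[m]; print(u,v,n,P.max(0),np.median(P[P[:,2]>P[:,2].max()-4],0))
# hole / square end in top
P=pts(t)
sub=P[250:285,400:440]; m=(sub[...,2]>95)&(sub[...,2]<112); q=sub[m]; print("end",q.min(0),q.max(0),np.median(q,0))
im=t["image"]; print(cv2.cvtColor(im,cv2.COLOR_BGR2GRAY)[255:280:2,402:442:2])
for yaw in (0,np.pi,.1): print(bot.ik([380,330,250],down(yaw)))
```

```text
286.5308641975309 289.17283950617286 81 [458.21099996 335.34689335  91.74036447] [448.2002292  328.6417343   89.27354704]
321.4 262.34 50 [455.25665921 733.85547563 694.53363661] [ 11.20376292 733.85547563 694.53363661]
end [471.6710722   81.14523835  95.01551662] [497.79106329 138.46982771 107.86313525] [484.72202991 113.80505762 103.77512926]
[[136 138 139 137 138 136 135 138 137 131 135 137 117 122 120 115 136 138
  135 133]
 [115 117 116 118 115 114 116 118 136 129 131 135 114 119 117 119 138 141
  139 136]
 [117 113 140 142 141 155 159 159 160 178 179 176 200 200 201 197 172 116
   94  82]
 [ 94  60 197 194 193 194 194 194 195 197 196 197 197 195 197 197 176 132
  128 126]
 [103  64 194 191 192 194 194 194 192 195 126 115  97 106 186 191 192 163
  161 162]
 [ 99  65 183 191 189 190 189 190 192 196  91  53  69  68 180 196 202 171
  181 181]
 [109  65 191 197 195 199 198 199 196 204  96  52  67  68 188 196 200 180
  190 190]
 [111  64 185 195 194 197 195 196 196 197 117  59  62  64 172 196 197 164
  171 174]
 [122  66 184 191 191 192 193 194 194 193 175 175 190 189 195 189 192 143
  147 145]
 [123  64 177 189 190 191 187 189 187 190 188 190 188 188 187 188 189 106
  107 106]
 [144  65 168 186 148 147 148 114 110 113  83  75  74  56  58  65  74  80
   83  85]
 [143 143 140 142 143  79  81  80  83 152 146 145 142 145 144 139 144 142
  140 138]
 [144 140 141 138 140 138 135 139 143 149 140 140 139 141 144 138 143 141
  137 134]]
[ 6.42305838e-01  1.95989595e-01  1.65123339e+00 -4.44089210e-16
  1.29436967e+00  6.42305838e-01]
[ 6.42305838e-01  1.95989595e-01  1.65123339e+00 -4.44089210e-16
  1.29436967e+00 -2.49928682e+00]
[ 6.42305838e-01  1.95989595e-01  1.65123339e+00 -4.44089210e-16
  1.29436967e+00  5.42305838e-01]
```

Run:
```python
from h import *
import pickle
def go(p,n):
    bot.move_to(p,down(0)); bot.dwell(.15); c=cam("wrist"); cv2.imwrite(f"pics/{n}.png",c["image"]); pickle.dump(c,open(n+".pkl","wb"))
go([480,100,250],"h1"); go([480,125,250],"h2"); go([449,329,240],"p1"); go([449,352,240],"p2")
print(bot.read_state()["clock"])
a=[cv2.imread(f"pics/{n}.png") for n in("h1","p1")]
cv2.imwrite("pics/hp.png",np.hstack([cv2.resize(x[:, 120:520],(400,480)) for x in a]))
```

```text
4.575
```

View pics/hp.png

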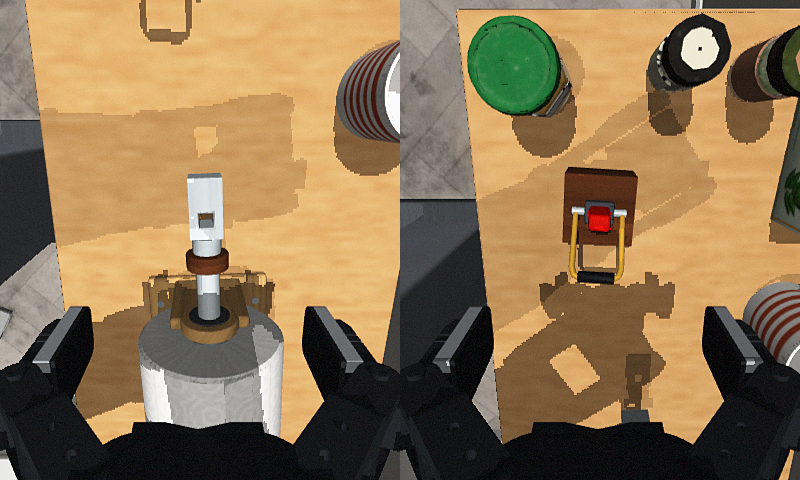

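The hole is at about pixel (326,219), centred in the square end. The tab is at about (319,219). The block and pin are turned slightly, and the ring bar lies below the tab towards the roll.

```bash
cat > m.py <<'E'
from h import *
import pickle
def rect(xy): return cv2.minAreaRect(np.array(xy,np.float32))
C={n:pickle.load(open(n+".pkl","rb")) for n in("h1","h2","p1","p2")}
hc={}
for n in("h1","h2"):
    c=C[n]; P=pts(c); g=cv2.cvtColor(c["image"],cv2.COLOR_BGR2GRAY)
    top=((P[...,2]>99)&(P[...,2]<108)&(P[...,0]>460)&(P[...,0]<510)&(P[...,1]>70)&(P[...,1]<155)).astype(np.uint8)
    cn=max(cv2.findContours((top&(g>140)).astype(np.uint8),0,2)[0],key=cv2.contourArea)
    m=np.zeros_like(top); cv2.drawContours(m,[cn],-1,1,-1); m=cv2.erode(m,np.ones((5,5)))
    W=np.array([onz(c,u,v,103)[:2] for u,v in cn[:,0]]); print(n,"top rect",rect(W),"z",np.median(P[...,2][(m>0)&(g>150)]))
    k=((m>0)&(g<135)).astype(np.uint8); num,lab,st,cen=cv2.connectedComponentsWithStats(k); i=1+np.argmax(st[1:,4])
    q=cv2.findContours((lab==i).astype(np.uint8),0,2)[0][0][:,0]; r=rect(q); hc[n]=r[0]
    print("hole px",r,"world",onz(c,*r[0],103),rect([onz(c,u,v,103)[:2] for u,v in q]))
print("tri hole",tri(C["h1"],hc["h1"],C["h2"],hc["h2"]))
tc={}
for n in("p1","p2"):
    c=C[n]; P=pts(c); h=cv2.cvtColor(c["image"],cv2.COLOR_BGR2HSV)
    r=((h[...,0]<8)|(h[...,0]>172))&(h[...,1]>180)&(h[...,2]>100)&(abs(P[...,0]-449)<40)&(abs(P[...,1]-329)<40)
    zt=P[...,2][r]; print(n,"red z pct",np.percentile(zt,[5,50,95]),r.sum())
    tm=r&(P[...,2]>np.percentile(zt,95)-4); v,u=np.nonzero(tm); rr=rect(np.c_[u,v]); tc[n]=rr[0]
    print("tab px",rr,"world88",onz(c,*rr[0],88),rect([onz(c,a,b,88)[:2] for a,b in zip(u,v)]))
    bm=(P[...,2]>41)&(P[...,2]<49)&(abs(P[...,0]-449)<50)&(abs(P[...,1]-329)<50); print("block",rect(P[bm][:,:2]),np.median(P[bm][:,2]))
    k=(h[...,2]<50)&(P[...,2]>65)&(P[...,2]<110)&(abs(P[...,0]-449)<30)&(P[...,1]<315)&(P[...,1]>260); print("roller",rect(P[k][:,:2]),np.median(P[k],0))
print("tri tab",tri(C["p1"],tc["p1"],C["p2"],tc["p2"]))
E
python3 m.py
```

```text
h1 top rect ((487.5634765625, 106.58284759521484), (25.94257164001465, 62.30667495727539), 2.310159206390381) z 102.61292117923603
hole px ((325.5, 220.0), (14.0, 15.0), 90.0) world [487.45335441 104.99973632 103.        ] ((487.4840087890625, 104.96678924560547), (11.118541717529297, 11.565567970275879), 89.98008728027344)
h2 top rect ((487.5682373046875, 106.73442077636719), (25.951154708862305, 62.91551971435547), 2.285623788833618) z 102.58468928539605
hole px ((325.6176452636719, 250.52938842773438), (13.88206672668457, 14.955818176269531), 85.60128784179688) world [487.60304348 105.13020926 103.        ] ((487.6094970703125, 105.09611511230469), (11.76540470123291, 11.642666816711426), 4.685892105102539)
tri hole (array([487.56210795, 104.61889606, 101.59632338]), np.float64(0.1512772879669073))
p1 red z pct [63.68416452 86.76612615 88.49982809] 517
tab px ((318.5, 222.5), (17.0, 21.0), 90.0) world88 [451.76026636 329.70105297  88.        ] ((451.8076477050781, 329.6637878417969), (13.807855606079102, 16.553651809692383), 89.43696594238281)
block ((452.1299743652344, 328.616516
[... 152 characters left out ...]
918, 40.77497100830078), 57.071922302246094) [449.27142404 285.41151417  92.75804062]
p2 red z pct [61.59306491 86.5102707  88.44298149] 542
tab px ((319.5, 251.0), (16.0, 21.0), 90.0) world88 [451.97171714 329.68875524  88.        ] ((451.9839172363281, 329.6391296386719), (13.675061225891113, 16.938135147094727), 89.95985412597656)
block ((452.11114501953125, 328.53863525390625), (65.09913635253906, 64.0315933227539), 86.24671173095703) 44.7338867397346
roller ((449.34344482421875, 284.27001953125), (8.707718849182129, 29.476470947265625), 86.10104370117188) [449.10315004 285.65079133  92.70214771]
tri tab (array([451.86475236, 329.76919861,  88.23068313]), np.float64(0.21089741381080077))
```

Run:
```python
from h import *
print(bot.tip_reach)
q=down(-0.0646)
bot.move_gripper(40,25)
bot.move_to([451.9,329.2,150],q)
print(bot.servo_line([451.9,329.2,86],speed=60,until_force=5), bot.read_state()["ee_pos"])
bot.move_gripper(0,25); s=bot.read_state(); print(s["grip_width"],s["grip_force"],s["ft_force"],s["clock"])
bot.servo_line([451.9,329.2,240],speed=90)
s=bot.read_state(); print(s["grip_width"],s["ft_force"],s["moment"])
q=down(0.040); bot.move_to([487.55,105.05,230],q); bot.servo_line([487.55,105.05,187],speed=80); bot.dwell(.2)
s=bot.read_state(); print(s["ee_pos"],s["ft_force"],s["moment"],s["clock"])
import pickle
c=cam("wrist"); cv2.imwrite("pics/hov.png",c["image"]); pickle.dump(c,open("hov.pkl","wb"))
```

```text
19.0
False [452.06130318 329.31464059  86.39225229]
17.510383003387894 29.304592609405518 [-1.15552826  0.46850293  2.36453248] 7.075
17.3278579231472 [ 7.90782736e-01  9.92573307e-04 -1.20107450e+00] [ 0.04802828 -0.00408907 -0.0096153 ]
[487.71018507 105.0943237  187.44256335] [-0.17871716  0.70077219 -1.63134562] [-0.01779953 -0.04933574 -0.00831198] 10.7333
```

View pics/hov.png

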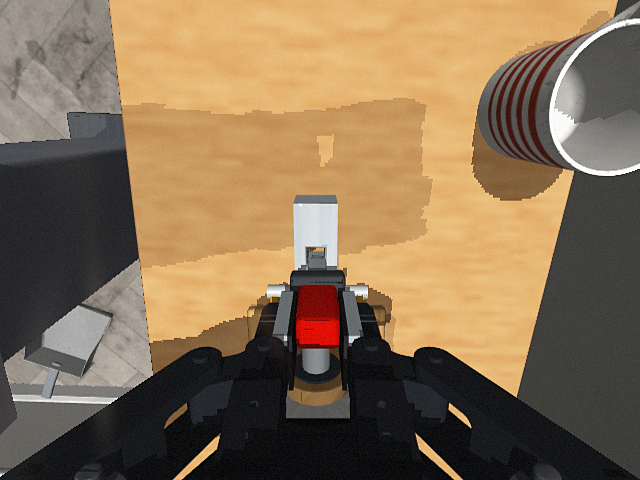

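The pin is held square in the fingers. Its tip is at about (317,260), right at the hole at (317,255). I'll lower it gently.

Run:
```python
from h import *
hit=bot.servo_line([487.55,105.05,150],speed=20,until_force=3)
s=bot.read_state(); print(hit,s["ee_pos"],s["ft_force"],s["moment"],s["grip_width"],s["clock"])
```

```text
True [487.47092898 105.04513684 159.51744971] [ 2.70448492  0.04960984 -3.5144992 ] [ 0.10107789 -0.57782739 -0.01103229] 17.267811539298677 12.0333
```

Run:
```python
from h import *
x,y=487.55,105.05; z=159.5; b=np.array([0,0.3,-1.4])
while z>144.2:
    f=bot.read_state()["ft_force"]-b
    x+=np.clip(.08*f[0],-.3,.3); y+=np.clip(.08*f[1],-.3,.3); z-=1.5
    hit=bot.servo_line([x,y,z],speed=15,until_force=7)
    s=bot.read_state(); f=s["ft_force"]-b; print(hit,round(x,2),round(y,2),round(z,1),s["ee_pos"].round(2),f.round(1),s["moment"].round(2),round(s["grip_width"],2),s["clock"])
    if f[2]>13 or np.hypot(f[0],f[1])>10: break
```

```text
True 487.77 105.03 158.0 [487.61 105.06 157.61] [ 0.3  0.5 -0.1] [ 0.06 -0.27 -0.  ] 17.29 12.2417
False 487.79 105.07 156.5 [487.69 105.07 156.27] [-0.2  0.1  0.4] [ 0.11 -0.14 -0.  ] 17.47 12.4917
False 487.77 105.08 155.0 [487.66 105.06 154.75] [ 0.2  0.4 -0.4] [ 0.1  -0.02  0.02] 17.53 12.7417
False 487.79 105.11 153.5 [487.71 105.11 153.38] [-0.6  0.4  1.9] [ 0.08  0.22 -0.02] 17.47 12.9917
False 487.74 105.14 152.0 [487.7  105.13 151.86] [-1.2  0.   1.9] [ 0.06  0.15 -0.01] 17.42 13.2417
False 487.64 105.14 150.5 [487.66 105.12 150.36] [-1.3  0.4  0.7] [ 0.08  0.03 -0.06] 17.64 13.4917
False 487.54 105.18 149.0 [487.58 105.16 148.84] [-0.3 -0.1 -0.5] [ 0.01 -0.14 -0.02] 17.15 13.7417
False 487.51 105.17 147.5 [487.56 105.16 147.33] [0.8 0.3 1.2] [ 0.03 -0.27  0.04] 17.4 13.9917
False 487.58 105.19 146.0 [487.55 105.17 145.82] [-1.1 -0.1  0.3] [ 0.05 -0.18  0.  ] 17.07 14.2417
False 487.49 105.18 144.5 [487.52 105.16 144.34] [1.2 0.3 0.5] [ 0.06 -0.25  0.02] 17.37 14.4917
False 487.59 105.2 143.0 [487.66 105.3  144.17] [-7.3 -1.4 18. ] [-0.11  1.26  0.03] 17.52 14.7417
```

Run:
```python
from h import *
import pickle
bot.servo_line([487.55,105.15,144.4],speed=10); bot.dwell(.1); print(bot.read_state()["ft_force"],bot.read_state()["ee_pos"])
bot.move_gripper(40); bot.servo_line([487.55,105.15,235],speed=120); bot.dwell(.1)
c=cam("wrist"); cv2.imwrite("pics/ins.png",c["image"]); pickle.dump(c,open("ins.pkl","wb"))
s=cam("scene"); t=cam("top")
a=cv2.resize(s["image"][160:260,340:460],(480,400),interpolation=2); b=c["image"][120:440,160:480]
cv2.imwrite("pics/ins2.png",np.hstack([a,cv2.resize(b,(320,400))]))
P=pts(c); h=cv2.cvtColor(c["image"],cv2.COLOR_BGR2HSV)
r=((h[...,0]<8)|(h[...,0]>172))&(h[...,1]>180)&(h[...,2]>100)&(abs(P[...,0]-487)<30)&(abs(P[...,1]-105)<30)
z=P[...,2][r]; print("tab top z",np.percentile(z,[50,95,99]),np.median(P[r&(P[...,2]>np.percentile(z,95)-4)],0))
k=(h[...,2]<50)&(P[...,2]>115)&(P[...,2]<175)&(abs(P[...,0]-487)<22)&(P[...,1]<98)&(P[...,1]>40)
print("roller",cv2.minAreaRect(P[k][:,:2].astype(np.float32)),np.median(P[k],0),k.sum(),bot.read_state()["clock"])
```

```text
[-0.76639562  0.14469069  5.04762706] [487.59981531 105.1661701  144.47596232]
tab top z [144.2361806  146.39487697 147.02202948] [488.20430809 105.21823663 145.44730733]
roller ((490.0010681152344, 58.88768768310547), (29.535491943359375, 9.878397941589355), 3.1653835773468018) [490.11924656  60.89932029 149.9935628 ] 708 16.6417
```

View pics/ins2.png

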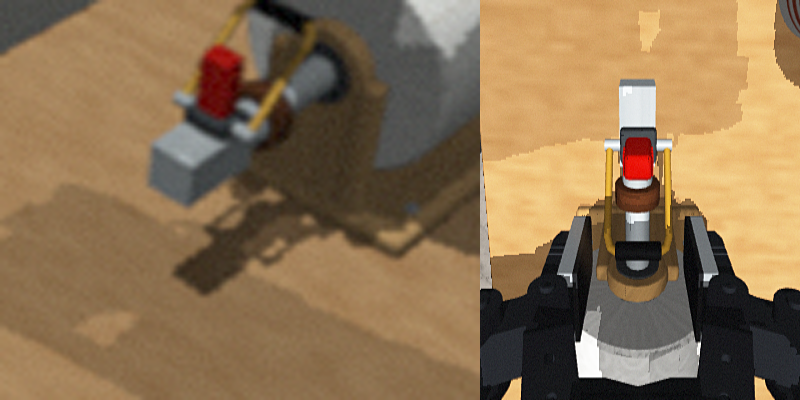

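The pin is seated: tab top at z ≈ 146.4, collar on the flat top. The roller is at about (490, 59, 145), ring angle ≈ 0.68. Next is the push from the roll's side, after checking where the roll's front is.

```bash
cat > r.py <<'E'
from h import *
a=0.04; e=np.array([-np.sin(a),np.cos(a),0]); yv=np.array([np.cos(a),np.sin(a),0]); C=np.array([487.55,105.15,0]); k=np.array([0,0,1.])
def pose(tx,tz,al=0.):
    d=-np.sin(al)*e-np.cos(al)*k
    return C+tx*e+tz*k-19*d, quat(np.c_[np.cross(yv,d),yv,d])
def force(n=3):
    f=[]
    for _ in range(n): bot.dwell(.02); f.append(bot.read_state()["ft_force"])
    return np.mean(f,0)
def bar(t): return -60*np.cos(t),108+60*np.sin(t)
E
python3 - <<'E'
from r import *
import pickle
for n in("h1","h2","top0"):
    P=pts(pickle.load(open(n+".pkl","rb"))); m=(P[...,2]>130)&(P[...,2]<175)&(P[...,1]<95)&(abs(P[...,0]-490)<40)
    print(n,np.percentile(((P[m]-C)@e),[95,98,99.5]),m.sum(),P[m][:,2].max())
for t in (2.35,3.1,3.6,4.04):
    print(bot.ik(*pose(max(bar(t)[0]+2,46),bar(t)[1]+3,.35)))
E
```

```text
h1 [-108.0989719  -107.83373401 -107.55889159] 6306 158.6178656461949
h2 [-107.9472764  -107.67520845 -107.37475635] 3609 157.603615554364
top0 [-111.60921647 -107.81909488 -107.0711444 ] 7279 160.92158947882626
[ 0.38506285  0.36527143  1.66148634 -0.34622228  1.25613728  0.47664352]
[ 0.41278675  0.43186059  1.67300628 -0.35100505  1.19105153  0.52939725]
[ 0.40218313  0.46958669  1.69729299 -0.36245785  1.12981452  0.5438585 ]
[ 0.38506285  0.49436751  1.71804769 -0.37408758  1.08231251  0.54764053]
```

Run:
```python
from r import *
bot.move_gripper(0,25)
bot.servo_line(*pose(-72,210),speed=150); bot.servo_line(*pose(-72,139),speed=120)
b=force(); print(b)
for t in np.arange(.6,2.36,.07):
    x,z=bar(t); hit=bot.servo_line(pose(x-16,z-5)[0],speed=45)
    f=bot.read_state()["ft_force"]-b
    print(round(t,2),hit,f.round(1),end=";")
    if np.linalg.norm(f)>9: print("STOP"); break
x,z=bar(t); bot.servo_line(pose(x-18,z+40)[0],speed=150)
bot.servo_line(*pose(48,190,.35),speed=120)
import pickle
bot.dwell(.1); c=cam("scene"); s=c["image"][140:260,340:480]; cv2.imwrite("pics/ov.png",cv2.resize(s,(560,480),interpolation=2)); print(bot.read_state()["clock"])
```

```text
[ 0.20878084 -0.16773985  0.44735915]
0.6 False [-0.3 -0.6 -0.6];0.67 False [-0.4  0.3 -0.8];0.74 False [-0.5 -0.9 -1.7];0.81 False [-0.4  0.2 -0.3];0.88 False [-1.4  0.2 -0.7];0.95 False [-1.  -0.6 -0.8];1.02 False [ 0.2  0.8 -0.5];1.09 False [0.2 1.1 0.5];1.16 False [-0.5  0.9  0.2];1.23 False [-0.4  0.8 -0.4];1.3 False [0.7 0.7 0.7];1.37 False [-0.2  1.1 -0.7];1.44 False [ 0.3 -0.3 -0.8];1.51 False [ 0.5  0.8 -0.9];1.58 False [ 0.1  0.8 -0.4];1.65 False [ 0.3  0.2 -0.5];1.72 False [-0.5  0.1  1. ];1.79 False [-0.2 -0.4 -0.1];1.86 False [ 0.   0.4 -0.1];1.93 False [-0.5  1.2 -1. ];2.0 False [ 0.2  0.2 -0.3];2.07 False [-0.1 -0.2 -0.4];2.14 False [ 0.2  0.1 -0.8];2.21 False [-0.9  0.1 -0. ];2.28 False [0.  0.2 0.1];2.35 False [ 0.1  0.3 -0.5];26.1833
```

View pics/ov.png

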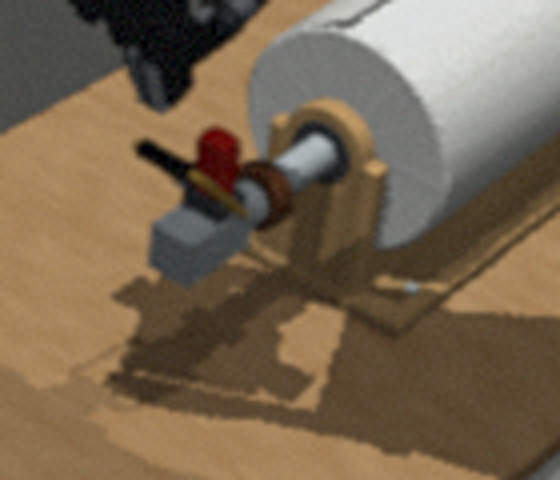

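Run:
```python
from r import *
c=cam("scene"); Ti=np.linalg.inv(c["T"])
def pr(P): p=Ti@np.r_[P,1]; return (p[:2]/p[2]*c["f"]+[c["cx"],c["cy"]]-[340,140])*4
for t in(1.6,2.0,2.2,2.35,2.5,2.8,3.14):
    x,z=bar(t); print(t,[pr(C+x*e+z*k+s*yv).round() for s in(-23,0,23)])
w=cam("wrist"); P=pts(w); g=w["image"].max(2)
m=(g<60)&(P[...,2]>105)&(P[...,2]<180)&(abs((P-C)@yv)<20)&((P-C)@e>12)&((P-C)@e<75)
q=P[m]; print(m.sum(),[np.median((q-C)@e),np.median((q-C)@yv),np.median(q[:,2]),q[:,2].max()])
cv2.imwrite("pics/w3.png",w["image"])
```

```text
1.6 [array([258., 113.]), array([219.,  93.]), array([181.,  73.])]
2.0 [array([225., 143.]), array([186., 123.]), array([148., 103.])]
2.2 [array([209., 163.]), array([171., 143.]), array([133., 122.])]
2.35 [array([198., 180.]), array([160., 159.]), array([122., 138.])]
2.5 [array([189., 197.]), array([151., 176.]), array([113., 155.])]
2.8 [array([174., 233.]), array([136., 211.]), array([ 99., 190.])]
3.14 [array([165., 269.]), array([128., 248.]), array([ 92., 226.])]
1009 [np.float64(44.77110469076208), np.float64(0.8201618139311905), np.float64(155.16762482004538), np.float64(157.4369947844077)]
```

View pics/w3.png

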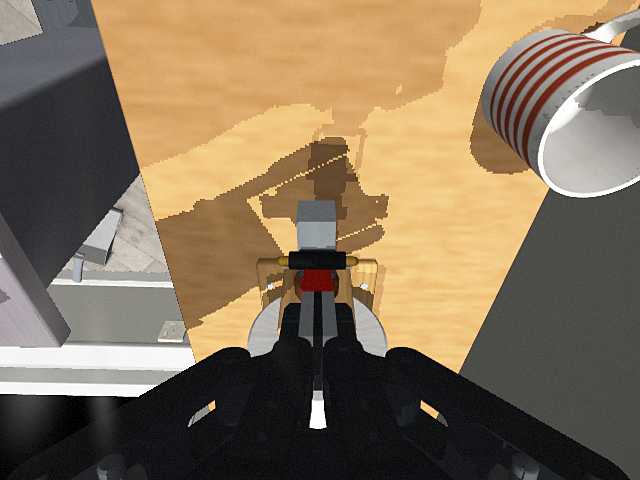

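The wrist view shows the roller at pixel (317,260). In depth it sits at xh ≈ 43, z ≈ 151, so θ ≈ 2.35 as planned. Now I'll press it down from above.

```bash
cat > s4.py <<'E'
from r import *
al=.35
def T(t):
    x,z=bar(t); tx=max(x+2,46); s=(1.7-(tx-x))/np.cos(al); return pose(tx,z+4.7+s*np.sin(al),al)[0]
E
python3 - <<'E'
from s4 import *
p=T(2.2); bot.servo_line(p,speed=100); b=force(5); print(b)
for t in np.arange(2.27,3.84,.08):
    bot.servo_line(T(t),speed=40); f=bot.read_state()["ft_force"]-b; print(round(t,2),f.round(1),end=";")
    if np.linalg.norm(f)>7: print("STOP");break
else:
  n=0
  while t<4.12:
    t+=.012; bot.servo_line(T(t),speed=12); f=force(3)-b; print(round(t,3),f.round(1),end=";")
    if f[2]>3.5 or np.linalg.norm(f)>5: print("FEEL");break
print(bot.read_state()["ee_pos"],T(t),bot.read_state()["clock"])
E
```

```text
[ 0.18759746 -0.00065312 -0.03416284]
2.27 [-0.2  0.2 -0.5];2.35 [-0.3  0.5 -0.2];2.43 [-0.5 -0.3  0.1];2.51 [-0.3  0.3 -0.1];2.59 [-0.1 -0.4  0.4];2.67 [ 0.   0.2 -1.3];2.75 [-0.4  0.5  0.3];2.83 [-0.4 -0.5  0. ];2.91 [ 1.1 -0.5 -0.2];2.99 [ 0.8 -1.   0.3];3.07 [ 0.2 -1.2 -0.1];3.15 [0.5 0.2 0.4];3.23 [ 0.   0.5 -0.3];3.31 [ 0.1 -0.1  0.3];3.39 [ 0.1 -0.   0. ];3.47 [ 0.1 -0.5  0.8];3.55 [ 0.4  0.3 -0.7];3.63 [ 0.1 -0.3  0.4];3.71 [-0.6  0.3  0. ];3.79 [0.4 0.3 0.6];3.802 [ 0.1 -0.5 -0.3];3.814 [-0.7  0.3  0.4];3.826 [-0.3 -0.1  0.3];3.838 [-0.2  0.3  0.5];3.85 [-0.3  0.6  0.5];3.862 [-0.1  0.1  0.6];3.874 [-0.3 -0.1  0.5];3.886 [-0.2  0.6  0.9];3.898 [-0.2  0.6  0.5];3.91 [-0.2 -0.3  0.2];3.922 [-0.3  0.3  0.5];3.934 [-0.2  0.6  0.8];3.946 [-0.1 -0.2  0.4];3.958 [-0.2  0.2  0.4];3.97 [-0.5  0.1  0.3];3.982 [-0.1  0.2  0.1];3.994 [0.1 0.1 0.6];4.006 [-0.1  0.1  0.5];4.018 [-0.4  0.1  0.1];4.03 [-0.2 -0.2  0.3];4.042 [-0.1  0.4  0.6];4.054 [-0.1  0.1  1.1];4.066 [-0.4  0.5  0.9];4.078 [-0.4  0.7  1.3];4.09 [-0.7  0.8  1.1];4.102 [-0.3  1.6  1.7];4.114 [-0.3  2.7  2.8];4.126 [-0.7  5.   3.7];FEEL
[485.4935108  157.76526452  76.5808646 ] [485.44995778 157.6230519   76.52012324] 40.525
```

Run:
```python
from s4 import *
p=np.array(bot.read_state()["ee_pos"]); d=-np.sin(al)*e-np.cos(al)*k
bot.servo_line(p-8*d+6*e,speed=40); bot.servo_line(p+60*e+25*k,speed=100); bot.servo_line(p+75*e+150*k,speed=150); bot.dwell(.1)
print(force(5),bot.read_state()["clock"])
c=cam("scene"); Ti=np.linalg.inv(c["T"]); w=cam("wrist")
cv2.imwrite("pics/fin.png",np.hstack([cv2.resize(c["image"][150:250,350:450],(400,400),interpolation=2),cv2.resize(w["image"],(400,400))]))
def pr(P): p=Ti@np.r_[P,1]; return (p[:2]/p[2]*c["f"]+[c["cx"],c["cy"]]-[350,150])*4
for t in(3.7,3.9,4.04,4.1):
    x,z=bar(t); print(t,[pr(C+x*e+z*k+s*yv).round() for s in(-23,0,23)])
for n,q in(("s",c),("w",w)):
    P=pts(q); g=q["image"].max(2); r=(P-C)@e
    m=(g<75)&(P[...,2]>45)&(P[...,2]<90)&(abs((P-C)@yv)<18)&(r>22)&(r<60); print(n,m.sum(),np.median(r[m]),np.percentile(P[...,2][m],[5,50,95]))
    h=cv2.cvtColor(q["image"],cv2.COLOR_BGR2HSV); m=((h[...,0]<8)|(h[...,0]>172))&(h[...,1]>170)&(abs(r)<20)&(abs((P-C)@yv)<20)&(P[...,2]>100)
    print(" tab z",np.percentile(P[...,2][m],[90,98]) if m.any() else None)
```

```text
[-0.28072411 -0.29081366  0.23173685] 42.8333
3.7 [array([132., 272.]), array([ 96., 251.]), array([ 60., 229.])]
3.9 [array([140., 280.]), array([104., 259.]), array([ 69., 238.])]
4.04 [array([147., 283.]), array([111., 262.]), array([ 76., 241.])]
4.1 [array([150., 284.]), array([115., 262.]), array([ 80., 241.])]
s 90 36.69551921356371 [60.00901571 65.02670981 88.60892509]
 tab z [146.53641117 147.86198762]
w 367 37.78065434492963 [57.75181726 62.87076075 64.60660879]
 tab z None
```

View pics/fin.png

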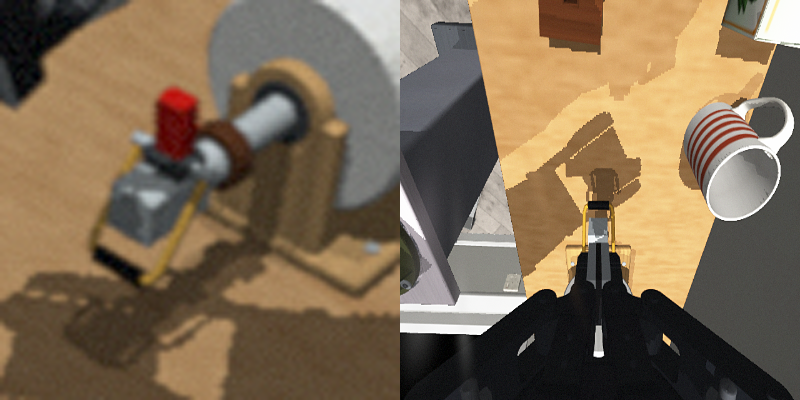

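The ring hangs round the spindle's end. Its roller is at crop pixel (118,266), which matches the projection for the stop (4.04–4.1). The tab top is still at z ≈ 146.5, so the pin is seated, and the arm is clear.

```bash
python3 -c "
from rig import bot
print(bot.finish_job())"
```

```text
the job is handed in; nothing more can be done
None
```

The job is handed in: the pin is fully home in the spindle's cross hole, its ring is down against its stop round the spindle's end and the arm is clear of everything, at about 43 s; the one push over the 10 N guide was a brief 18 N as the pin's collar seated.

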